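# Stock check: open a lidded parts bin by its lever and ease it shut

## Robot

A 6-joint arm with a two-finger parallel gripper is mounted at the origin on the work surface. World frame = base frame: x ahead of the robot, y to its left, z up, the work surface at z = 0. Lengths are in m, angles in degrees, forces in N, time in s.
With the tool pointing down it reaches from about 0.275 to 0.825 m from the base axis. Payload 4.9 kg.
Tool frame: the origin (TCP) lies midway between the tips of the shut fingers; the grasp point (between the pads) lies 19 mm behind it; z points along the fingers, y is the direction in which the jaws open and shut (so a half turn about z gives the same grasp; the last joint's range is limited). The gripper opens to 85 mm and grips with 20 to 120 N. Pads are 22 mm wide; open, the fingers measure 114 mm over their backs; the gripper's body (76 mm by 85 mm) begins 54 mm behind the grasp point. The pads swing forward as they close: fully open they stand 13 mm farther back than shut.
Start: joints at [-7.689, 18.69, -11.035, 60.275, 0, 82.311], TCP at [0.55, 0, 0.231] pointing down, gripper open.
Joint ranges: [-152.03, 152.03], [-55.5, 102.48], [-74.3, 77.21], [-110.64, 120.58], [-84.22, 78.4], [-180, 180]. Speed limits (degrees/s): [147.25, 147.25, 180, 180, 180, 180].

## Interface

Orientations are given as [roll, pitch, yaw] about the fixed x, y, z axes, in that order (R = Rz(yaw) Ry(pitch) Rx(roll)).
In Python, from rig import telemetry, snapshot, camera_params, job gives the robot as it stands.
- The arm moves only by the tool step_arm, never from a script. Its argument "rows" is a list of rows, each a list of 7 numbers: the shift along the tool's x, y, z in mm, then the turn, a rotation vector about the tool's x, y, z in degrees, then the closure in counts, from 0 (fully open) to 255 (shut). A call has exactly 5 rows; each row shifts and turns the commanded pose from where the row before left it, along the tool's axes as they then stand; what a row does not reach is not made up. A row lasts 1/12 s, in which the tool goes at most 41.7 mm and 7.16 degrees, less where a joint would pass 70% of its speed; a pose out of reach is approached as far as the arm can. A call is refused whole if a number of a shift passes 41.7 or a number of a turn 7.16, either way. A call with a gripper value outside its range is refused whole. The fingers move at their own pace and stop on an object; "grip_force" is the grip in N (left out, the last holds). Time passes only in rows, so rows that do not move let the fingers close, or fill a call up. It gives the time, the measured TCP pose, the force and the opening at its end, in the units of the state.
- telemetry.state(): the state, without advancing time (a new reading comes with each control period).
- snapshot(name): name is "scene" or "side" or "wrist"; returns the picture (400x640x3 uint8, red, green, blue); there is no depth.
- camera_params(name): a dict with "fov_y" (degrees; the focal length in pixels is half the picture's height over the tangent of half this angle, whatever the lens; pixels are square), "cx", "cy" (the principal point, pixels), "extrinsics" (4x4, takes a point from world to camera coordinates); the wrist camera has in their place "T_tool_cam" (4x4, takes a point from camera to tool coordinates, whose origin is the TCP and whose axes are the flange's). Camera axes: x right, y up, looking along -z (the intrinsics and any distortion apply to the point x, -y, -z); pixel columns grow to the right and rows downward; lengths in m; the calibration is good to about 2 mm. A picture is of the moment at which its call begins: read the wrist's pose just before it. camera_params takes no time and is no camera call.
- job.close_job(): hands the job in, once; it reports no verdict.
The state is a dict: "time_s": time; "q": joint angles; "dq": joint speeds; "tau": joint torques, N m; "tcp_pos": TCP position; "tool_rot": TCP orientation; "force": force on the tool from outside, world axes, zero at the start; "ft_torque": the same for the moment, N m; "gripper_width": finger opening in m.
Only numpy, scipy, OpenCV 4.12 (cv2) and the standard library are available. Lean on these libraries where they do the work, as an engineer would, in place of code of your own. Each camera call takes 0.05 s, during which the arm holds its last target.

## Task

Two lidded steel bins stand on the packing bench, a wide one and a narrow one; let the overhead camera see the stock in the WIDE bin: with closed fingertips press the pad of its lever all the way down so that its lid stands fully open, and hold it so for a good two seconds. Then, keeping the fingertips on the pad, let it rise slowly so that the lid eases fully shut without slamming, and take the hand clear. Only press the lever: do not grip it or pound on it, do not touch the lid itself, leave the narrow bin shut and the things lying on the bench where they are.

Things in the scene. Friction and masses are not known exactly. Their poses are not given: they have to be found in the camera images.
- wide_bin: the wide bin, a grey steel box 170 mm deep (x), 200 mm wide (y), 150 mm high, fixed to the bench. Origin: centre of its underside; its -x axis points out of its front (towards the robot, give or take its yaw), z up
- wide_lid_angle (a joint): angle of the wide bin's lid: 0 shut, about 1.0 rad fully open. Hinged on the bin's far (+x) top rim, the front edge rises and swings away from the robot. Worked by the lever through a rod; falls shut by its own weight if the lever is let go (a fall faster than about 2 rad/s is a slam)
- wide_lid: the wide bin's aluminium lid, 176 mm deep, 208 mm wide, 6 mm thick, top 159 mm above the bench when shut. Origin: on its hinge line, 85 mm behind the bin's centre, 153 mm up
- wide_lever_angle (a joint): angle of the wide bin's lever: 0 up (lid shut), 0.34 rad fully down on its stop (lid fully open). The lid turns about 3 times as fast as the lever, so 10 mm/s at the pad is about 0.18 rad/s at the lid. Pivot: 10 mm in front of the bin's centre, 85 mm up, on the bin's +y side
- wide_lever: the lever: a 10 mm round steel bar along the bin's +y side that turns in front of the bin to its middle, carrying the black rubber press pad, 50 mm (x) by 90 mm (y) by 12 mm. Origin: on the lever's pivot line, outside the bin's +y wall
- wide_pad_top (a point): centre of the flat top of the wide bin's press pad: 170 mm in front of the bin's centre, in line with its middle, 115 mm above the bench when up; it goes about 55 mm almost straight down (about 60 mm above the bench when fully down, pad then sloping 0.34 rad down to the front). A press of 2 to 6 N moves it and keeps it down; it springs back up with the lid's weight
- narrow_bin: the narrow bin, a grey steel box 170 mm deep (x), 110 mm wide (y), 150 mm high, fixed to the bench. Origin: centre of its underside; its -x axis points out of its front (towards the robot, give or take its yaw), z up
- narrow_lid_angle (a joint): angle of the narrow bin's lid: 0 shut, about 1.0 rad fully open. Hinged on the bin's far (+x) top rim, the front edge rises and swings away from the robot. Worked by the lever through a rod; falls shut by its own weight if the lever is let go (a fall faster than about 2 rad/s is a slam)
- narrow_lid: the narrow bin's aluminium lid, 176 mm deep, 118 mm wide, 6 mm thick, top 159 mm above the bench when shut. Origin: on its hinge line, 85 mm behind the bin's centre, 153 mm up
- narrow_lever_angle (a joint): angle of the narrow bin's lever: 0 up (lid shut), 0.34 rad fully down on its stop (lid fully open). The lid turns about 3 times as fast as the lever, so 10 mm/s at the pad is about 0.18 rad/s at the lid. Pivot: 10 mm in front of the bin's centre, 85 mm up, on the bin's +y side
- narrow_lever: the lever: a 10 mm round steel bar along the bin's +y side that turns in front of the bin to its middle, carrying the black rubber press pad, 50 mm (x) by 90 mm (y) by 12 mm. Origin: on the lever's pivot line, outside the bin's +y wall
- narrow_pad_top (a point): centre of the flat top of the narrow bin's press pad: 170 mm in front of the bin's centre, in line with its middle, 115 mm above the bench when up; it goes about 55 mm almost straight down (about 60 mm above the bench when fully down, pad then sloping 0.34 rad down to the front). A press of 2 to 6 N moves it and keeps it down; it springs back up with the lid's weight
- carton: small loose cardboard carton, 120 x 60 x 80 mm high, standing at one side of the bins; origin at the centre of its underside. Leave alone
- collar: loose steel shaft collar (ring), 60 mm outside, 32 mm hole, 22 mm high, lying in front of and between the bins; origin at the centre of its underside. Leave alone
- scanner: loose grey and black hand scanner lying on its side at the other side of the bins, head 55 x 50 x 30 mm with a 32 mm wide handle reaching 130 mm towards its -x; origin under the middle of its head. Leave alone

How it is judged:
By the outcome, as a careful person would: the job done as asked, in the order asked, and still so for the second after the job is handed in, with the robot touching nothing.
It also fails if it takes over 40 s, if anything falls off the work surface, if the arm or the gripper's body presses on something with over 40 N, if the wrist force passes 120 N, or if a joint passes its speed limit or range.

## Working session

There is one attempt and no reset: what is moved stays moved. The work goes in short steps, Python scripts to look and compute and a tool call to move; the robot and the scene stay as the last step left them, time stands still between calls to the robot, and variables do not carry over. Pictures are saved under pics/ and viewed, and the job is handed in when it is done.

Besides the shell and the picture viewer there is one more tool, called as a command line: name --pt "numbers of a row" for each row, then --argument value for the rest. step_arm: Moves the arm, as the interface text tells. Its arguments: {"type":"object","properties":{"rows":{"type":"array"},"grip_force":{"type":"number"}},"required":["rows"]}

```bash
ls; mkdir -p pics; python3 - <<'E'
from rig import telemetry, snapshot, camera_params
import cv2
print(telemetry.state())
for n in ("scene","side"):
    cv2.imwrite(f"pics/{n}0.png",snapshot(n)[:,:,::-1]); print(n,camera_params(n))
print(camera_params("wrist"))
E
```

```text
pics
{'time_s': 0.0, 'q': array([-7.68827956e+00,  1.87343378e+01, -1.10918347e+01,  6.02766898e+01,
        3.77300093e-04,  8.23114722e+01]), 'dq': array([ 0.0240185 , -0.05923929, -0.0340887 , -0.08913798, -0.0329531 ,
        0.03344116]), 'tau': array([-1.24197268e-03, -4.43398941e+01,  2.62443137e+01,  1.56443648e-02,
       -1.97191571e-04, -6.55614656e-06]), 'tcp_pos': array([5.49402326e-01, 1.01968099e-04, 2.30482481e-01]), 'tool_rot': array([-1.79898113e+02, -1.41356080e-02,  9.00002354e+01]), 'force': array([-0.23261409, -0.13485857,  0.52742844]), 'ft_torque': array([0.00668065, 0.03184812, 0.06135125]), 'gripper_width': 0.08553011902217382}
scene {'fov_y': 56.0700123657851, 'cx': 315.5565088354468, 'cy': 194.6642761645554, 'extrinsics': array([[-0.87861568,  0.47744853, -0.0087974 ,  0.50498441],
       [-0.33110415, -0.59582629,  0.73168372,  0.12409423],
       [ 0.3440996 ,  0.64578165,  0.68158751, -1.42331437],
       [ 0.        ,  0.        ,  0.        ,  1.        ]])}
side {'fov_y': 43.89505512199777, 'cx': 318.42698081225296, 'cy': 206.00907429575156, 'extrinsics': array([[ 0.7384375 , -0.67423008,  0.01112925, -0.42036735],
       [ 0.39427422,  0.44509279,  0.80401508, -0.31217182],
       [-0.5470447 , -0.5893269 ,  0.59450475, -1.26046571],
       [ 0.        ,  0.        ,  0.        ,  1.        ]])}
{'fov_y': 66.81266024592863, 'cx': 321.9360860095249, 'cy': 198.35891781736785, 'T_tool_cam': array([[-7.95624911e-04,  9.50068982e-01,  3.12038934e-01,
         8.03511588e-02],
       [ 9.99999611e-01,  6.37294960e-04,  6.09380453e-04,
         4.92956174e-06],
       [ 3.80092627e-04,  3.12039297e-01, -9.50069120e-01,
        -1.42286830e-01],
       [ 0.00000000e+00,  0.00000000e+00,  0.00000000e+00,
         1.00000000e+00]])}
```

View pics/scene0.png

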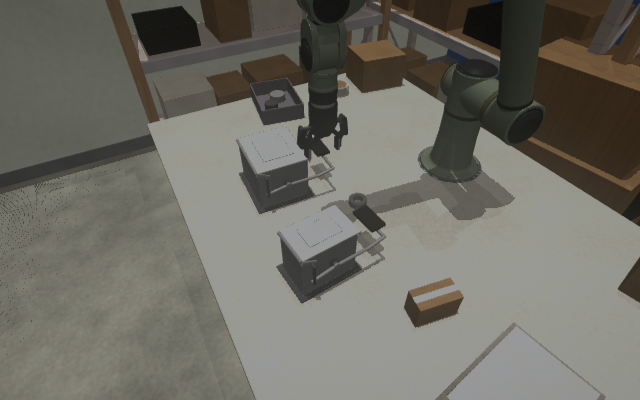

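View pics/side0.png

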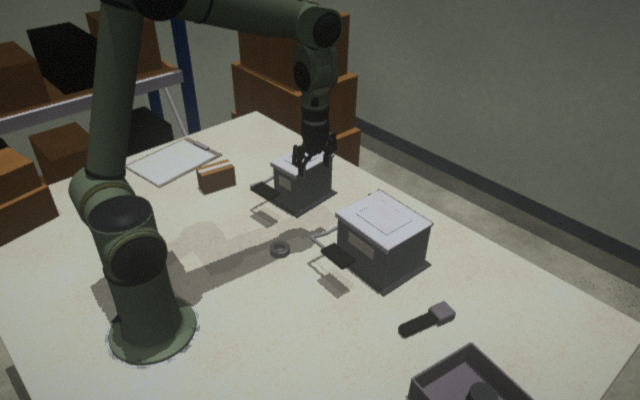

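```bash
python3 - <<'E'
import cv2
a=cv2.imread("pics/side0.png")[170:310,290:450]; b=cv2.imread("pics/scene0.png")[115:225,225:345]
cv2.imwrite("pics/sidez.png",cv2.resize(a,None,fx=5,fy=5,interpolation=cv2.INTER_CUBIC)[:600])
cv2.imwrite("pics/sidez.png",cv2.resize(a,None,fx=4,fy=4,interpolation=cv2.INTER_CUBIC))
cv2.imwrite("pics/scenez.png",cv2.resize(b,None,fx=5,fy=5,interpolation=cv2.INTER_CUBIC))
E
```

```text
(no output)
```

View pics/sidez.png

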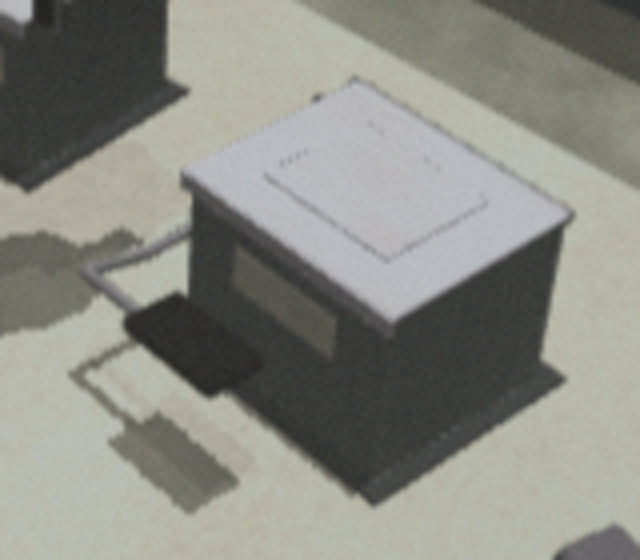

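View pics/scenez.png

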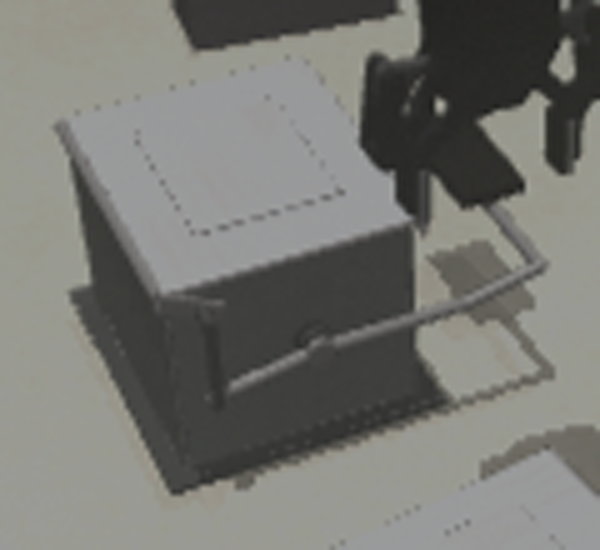

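```bash
cat > h.py <<'E'
import numpy as np, json
from rig import camera_params
def ray(n,u,v):
    c=camera_params(n); f=200/np.tan(np.radians(c['fov_y'])/2)
    E=np.array(c['extrinsics']); R=E[:3,:3]; o=-R.T@E[:3,3]
    return o,R.T@np.array([(u-c['cx'])/f,-(v-c['cy'])/f,-1])
def plane(n,u,v,z):
    o,d=ray(n,u,v); return o+d*(z-o[2])/d[2]
E
python3 - <<'E'
from h import *
L=np.array([[-.091,.104],[.085,.104],[.085,-.104],[-.091,-.104]])
S={'side':[(182,175),(355,78),(574,213),(390,325)],'scene':[(412,222),(160,293),(60,120),(305,57)]}
for n,k,ox,oy in(('side',4,290,170),('scene',5,225,115)):
    P=np.array([plane(n,ox+a/k-.5+.5/k,oy+b/k-.5+.5/k,.159)[:2] for a,b in S[n]])
    A=L-L.mean(0);B=P-P.mean(0)
    yaw=np.arctan2((A[:,0]*B[:,1]-A[:,1]*B[:,0]).sum(),(A*B).sum())
    R=np.array([[np.cos(yaw),-np.sin(yaw)],[np.sin(yaw),np.cos(yaw)]])
    t=P.mean(0)-R@L.mean(0)
    print(n,P.round(4).tolist(),np.degrees(yaw),t,"pad",t+R@[-.17,0], (P-(L@R.T+t)).round(4).tolist())
for a,b in [(124,322),(180,293),(262,355),(208,385)]: print(plane('side',290+a/4,170+b/4,.113))
E
```

```text
side [[0.5341, -0.1055], [0.7153, -0.1052], [0.7062, -0.3157], [0.5239, -0.308]] -2.041433382706971 [ 0.62286993 -0.20873366] pad [ 0.45297782 -0.20267789] [[-0.0015, -0.004], [0.0038, 0.0026], [0.0021, -0.0], [-0.0044, 0.0014]]
scene [[0.5534, -0.0928], [0.719, -0.1049], [0.7093, -0.3089], [0.5314, -0.2982]] -4.173796662004963 [ 0.63125469 -0.20140748] pad [ 0.46170555 -0.18903453] [[0.0054, -0.0017], [-0.0046, -0.001], [0.0008, 0.0025], [-0.0016, 0.0003]]
[ 0.43391363 -0.15666718  0.113     ]
[ 0.4828659 -0.1602651  0.113    ]
[ 0.47993544 -0.2414909   0.113     ]
[ 0.43309126 -0.23813998  0.113     ]
```

step_arm --pt "-30 -14 0 0 0 0 255" --pt "-40 -18 0 0 0 0 255" --pt "-40 -18 0 0 0 0 255" --pt "-40 -18 0 0 0 0 255" --pt "-20 -10 0 0 0 0 255" --grip_force 20

```text
time_s: 0.52
tcp_pos: [0.4729, -0.1668, 0.231]
tool_rot: [-179.9, 0.1, 89.9]
force: [0.7, 0.2, -0.4]
gripper_width: 0.0261
```

step_arm --pt "-10 -5 0 0 0 0 255" --pt "0 0 0 0 0 0 255" --pt "0 0 0 0 0 0 255" --pt "0 0 0 0 0 0 255" --pt "0 0 0 0 0 0 255"

```text
time_s: 0.93
tcp_pos: [0.4702, -0.1727, 0.2312]
tool_rot: [180.0, -0.0, 90.1]
force: [0.5, -0.0, 0.5]
gripper_width: 0.0001
```

```bash
python3 - <<'E'
from rig import telemetry, snapshot
import cv2,pickle
s=telemetry.state(); print(s); pickle.dump(s,open("w1.pkl","wb"))
cv2.imwrite("pics/w1.png",snapshot("wrist")[:,:,::-1])
E
```

```text
{'time_s': 0.9333, 'q': array([-2.86313444e+01,  1.35190776e+01, -1.81697694e+01,  5.83239585e+01,
        2.36831804e-02,  6.12474958e+01]), 'dq': array([ 0.11376107, -0.05714433,  0.10772377, -0.07193961, -0.19672719,
       -0.12273021]), 'tau': array([-3.95249678e-01, -3.91035104e+01,  2.59294456e+01,  1.19902710e-03,
       -1.21830884e-02,  3.38496589e-03]), 'tcp_pos': array([ 0.47024722, -0.17272443,  0.23119   ]), 'tool_rot': array([ 1.79999834e+02, -2.69229437e-02,  9.01211572e+01]), 'force': array([ 0.47835029, -0.03071635,  0.48619703]), 'ft_torque': array([ 0.04209627, -0.05558747, -0.00622696]), 'gripper_width': 0.0001245305799783891}
```

View pics/w1.png

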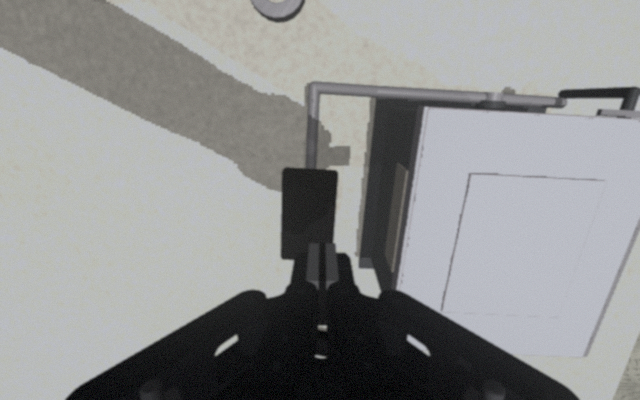

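```bash
cat >> h.py <<'E'
from scipy.spatial.transform import Rotation as Ro
def wplane(s,u,v,z):
    c=camera_params('wrist'); f=200/np.tan(np.radians(c['fov_y'])/2)
    T=np.eye(4); T[:3,:3]=Ro.from_euler('xyz',s['tool_rot'],degrees=True).as_matrix(); T[:3,3]=s['tcp_pos']
    M=T@c['T_tool_cam']; d=M[:3,:3]@np.array([(u-c['cx'])/f,-(v-c['cy'])/f,-1]); o=M[:3,3]
    return o+d*(z-o[2])/d[2]
E
python3 - <<'E'
from h import *; import pickle
s=pickle.load(open('w1.pkl','rb'))
for p in [(285,169),(336,170),(281,258)]: print(p,wplane(s,*p,.115))
for p in [(424,107),(639,122),(398,290),(586,356)]: print(p,wplane(s,*p,.159))
E
```

```text
(285, 169) [ 0.43794128 -0.15039037  0.115     ]
(336, 170) [ 0.48230397 -0.15121599  0.115     ]
(281, 258) [ 0.43091509 -0.23746553  0.115     ]
(424, 107) [ 0.53915071 -0.09755057  0.159     ]
(639, 122) [ 0.68797596 -0.10722878  0.159     ]
(398, 290) [ 0.53304764 -0.24237975  0.159     ]
(586, 356) [ 0.70717572 -0.31126735  0.159     ]
```

step_arm --pt "-8 -5 0 0 0 2 255" --pt "-8 -6 15 0 0 2 255" --pt "-8 -5 25 0 0 0 255" --pt "0 0 25 0 0 0 255" --pt "0 0 15 0 0 0 255"

```text
time_s: 1.4
tcp_pos: [0.4517, -0.1971, 0.1493]
tool_rot: [-179.9, -0.0, 85.9]
force: [-0.9, 1.0, -0.6]
gripper_width: 0.0
```

step_arm --pt "0 0 8 0 0 0 255" --pt "0 0 6 0 0 0 255" --pt "0 0 3 0 0 0 255" --pt "0 0 0 0 0 0 255" --pt "0 0 0 0 0 0 255"

```text
time_s: 1.82
tcp_pos: [0.4535, -0.1976, 0.135]
tool_rot: [179.9, 0.0, 86.0]
force: [0.8, 0.8, -0.9]
gripper_width: -0.0003
```

```bash
python3 - <<'E'
from rig import telemetry, snapshot
import cv2,numpy as np
s=telemetry.state(); print(s['tcp_pos'],s['force'],s['tool_rot'],s['time_s'])
a=snapshot("wrist")[:,:,::-1]; b=snapshot("side")[:,:,::-1][170:310,290:450]
cv2.imwrite("pics/w2.png",a); cv2.imwrite("pics/s2.png",cv2.resize(b,None,fx=4,fy=4))
E
```

```text
[ 0.45349016 -0.19761642  0.13498066] [ 0.79583675  0.76490947 -0.93269922] [1.79939238e+02 3.30723228e-02 8.60076648e+01] 1.8167
```

View pics/w2.png

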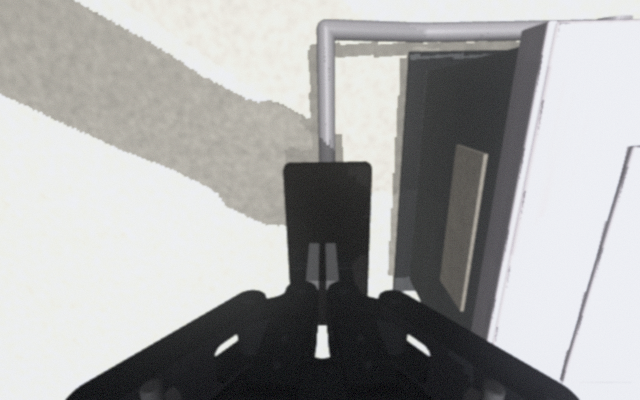

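View pics/s2.png

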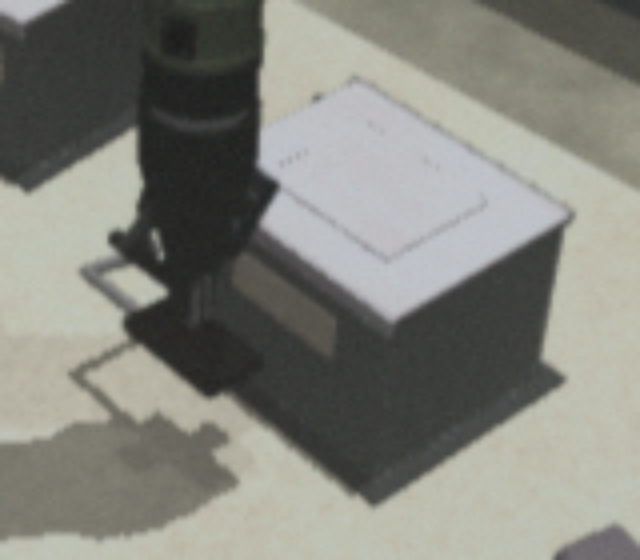

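step_arm --pt "0 0 3 0 0 0 255" --pt "0 0 4 0 0 0 255" --pt "0 0 3 0 0 0 255" --pt "0 0 2 0 0 0 255" --pt "0 0 1 0 0 0 255"

```text
time_s: 2.33
tcp_pos: [0.4526, -0.1972, 0.1208]
tool_rot: [-180.0, -0.0, 86.0]
force: [-0.5, 0.2, -0.0]
gripper_width: -0.0001
```

step_arm --pt "0 0 1 0 0 0 255" --pt "0 0 1 0 0 0 255" --pt "0 0 1 0 0 0 255" --pt "0 0 1 0 0 0 255" --pt "0 0 1 0 0 0 255"

```text
time_s: 2.75
tcp_pos: [0.4529, -0.1974, 0.1162]
tool_rot: [180.0, 0.0, 86.0]
force: [0.0, -0.2, -0.3]
gripper_width: -0.0002
```

step_arm --pt "0 0 1 0 0 0 255" --pt "0 0 1 0 0 0 255" --pt "0 0 1 0 0 0 255" --pt "0 0 1 0 0 0 255" --pt "0 0 1 0 0 0 255"

```text
time_s: 3.17
tcp_pos: [0.4524, -0.1974, 0.1115]
tool_rot: [-180.0, 0.0, 86.0]
force: [-2.7, -0.1, 6.1]
gripper_width: -0.0002
```

Contact, force about 6 N. Pressing on at about 24 mm/s.

step_arm --pt "0 0 1.5 0 0 0 255" --pt "0 0 2 0 0 0 255" --pt "0 0 2 0 0 0 255" --pt "0 0 2 0 0 0 255" --pt "0 0 2 0 0 0 255"

```text
time_s: 3.58
tcp_pos: [0.4513, -0.1973, 0.1016]
tool_rot: [-179.8, 0.0, 86.0]
force: [-5.0, 0.3, 5.5]
gripper_width: -0.0003
```

step_arm --pt "0 0 2 0 0 0 255" --pt "0 0 2 0 0 0 255" --pt "0 0 2 0 0 0 255" --pt "0 0 2 0 0 0 255" --pt "0 0 2 0 0 0 255"

```text
time_s: 4.0
tcp_pos: [0.4522, -0.1973, 0.0915]
tool_rot: [-179.9, 0.0, 86.0]
force: [-5.8, 0.5, 4.4]
gripper_width: -0.0003
```

step_arm --pt "0 0 2 0 0 0 255" --pt "0 0 2 0 0 0 255" --pt "0 0 2 0 0 0 255" --pt "0 0 2 0 0 0 255" --pt "0 0 2 0 0 0 255"

```text
time_s: 4.42
tcp_pos: [0.4525, -0.1973, 0.0814]
tool_rot: [-179.9, -0.0, 86.0]
force: [-4.8, -0.3, 3.6]
gripper_width: 0.0001
```

step_arm --pt "0 0 2 0 0 0 255" --pt "0 0 2 0 0 0 255" --pt "0 0 1.5 0 0 0 255" --pt "0 0 1.5 0 0 0 255" --pt "0 0 1 0 0 0 255"

```text
time_s: 4.83
tcp_pos: [0.453, -0.1973, 0.0736]
tool_rot: [180.0, -0.0, 86.0]
force: [-4.1, 0.7, 2.8]
gripper_width: 0.0001
```

step_arm --pt "0 0 1 0 0 0 255" --pt "0 0 1 0 0 0 255" --pt "0 0 1 0 0 0 255" --pt "0 0 1 0 0 0 255" --pt "0 0 1 0 0 0 255"

```text
time_s: 5.25
tcp_pos: [0.4533, -0.1974, 0.0688]
tool_rot: [179.9, -0.0, 86.0]
force: [-1.5, 0.6, 2.2]
gripper_width: -0.0
```

step_arm --pt "0 0 0.6 0 0 0 255" --pt "0 0 0.6 0 0 0 255" --pt "0 0 0.6 0 0 0 255" --pt "0 0 0.6 0 0 0 255" --pt "0 0 0.6 0 0 0 255"

```text
time_s: 5.67
tcp_pos: [0.4535, -0.1974, 0.0659]
tool_rot: [179.9, -0.0, 86.0]
force: [0.1, 1.3, 2.3]
gripper_width: 0.0001
```

step_arm --pt "0 0 0.5 0 0 0 255" --pt "0 0 0.5 0 0 0 255" --pt "0 0 0.5 0 0 0 255" --pt "0 0 0.5 0 0 0 255" --pt "0 0 0 0 0 0 255"

```text
time_s: 6.08
tcp_pos: [0.4532, -0.1977, 0.0638]
tool_rot: [180.0, 0.0, 86.0]
force: [0.9, 0.4, 1.6]
gripper_width: -0.0002
```

```bash
python3 - <<'E'
from rig import telemetry, snapshot
import cv2,numpy as np
s=telemetry.state(); print(s['tcp_pos'],s['force'],s['time_s'])
b=snapshot("side")[:,:,::-1][130:310,270:450];b2=snapshot("scene")[:,:,::-1][70:250,210:360]
cv2.imwrite("pics/s3.png",cv2.resize(np.hstack([b,b2]),None,fx=2.4,fy=2.4))
E
```

```text
[ 0.45322727 -0.19770765  0.06384209] [0.86608505 0.36882258 1.5885454 ] 6.0833
```

View pics/s3.png

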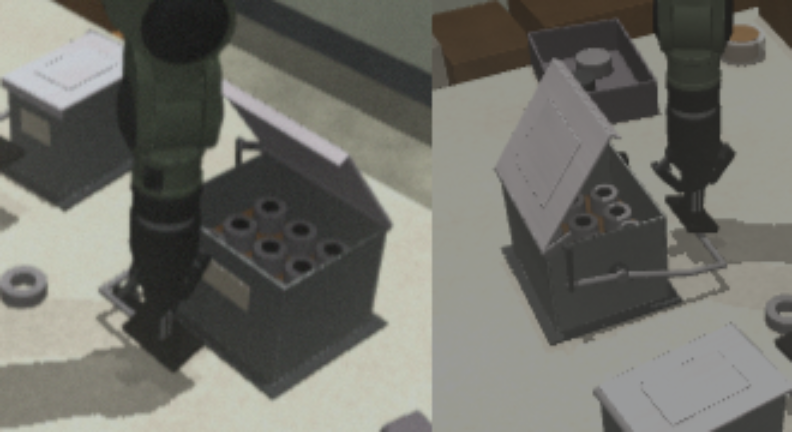

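step_arm --pt "0 0 0.5 0 0 0 255" --pt "0 0 0.5 0 0 0 255" --pt "0 0 0.4 0 0 0 255" --pt "0 0 0 0 0 0 255" --pt "0 0 0 0 0 0 255"

```text
time_s: 6.6
tcp_pos: [0.4528, -0.1976, 0.0623]
tool_rot: [-180.0, 0.0, 86.0]
force: [1.6, -0.4, 2.0]
gripper_width: 0.0002
```

step_arm --pt "0 0 0.5 0 0 0 255" --pt "0 0 0.5 0 0 0 255" --pt "0 0 0.4 0 0 0 255" --pt "0 0 0 0 0 0 255" --pt "0 0 0 0 0 0 255"

```text
time_s: 7.02
tcp_pos: [0.4528, -0.1974, 0.0609]
tool_rot: [-180.0, 0.0, 86.0]
force: [0.0, -0.6, 1.8]
gripper_width: 0.0002
```

step_arm --pt "0 0 0.5 0 0 0 255" --pt "0 0 0.5 0 0 0 255" --pt "0 0 0.4 0 0 0 255" --pt "0 0 0 0 0 0 255" --pt "0 0 0 0 0 0 255"

```text
time_s: 7.43
tcp_pos: [0.453, -0.1975, 0.0605]
tool_rot: [180.0, 0.0, 86.0]
force: [-1.2, 0.8, 11.7]
gripper_width: -0.0002
```

step_arm --pt "0 0 0.5 0 0 0 255" --pt "0 0 0.5 0 0 0 255" --pt "0 0 0.4 0 0 0 255" --pt "0 0 0 0 0 0 255" --pt "0 0 0 0 0 0 255"

```text
time_s: 7.85
tcp_pos: [0.4532, -0.1976, 0.0601]
tool_rot: [179.9, 0.0, 86.0]
force: [-4.1, 1.3, 20.9]
gripper_width: 0.0
```

On the stop (force rises with no travel). Easing off 1 mm of command and holding.

step_arm --pt "0 0 -0.5 0 0 0 255" --pt "0 0 -0.4 0 0 0 255" --pt "0 0 0 0 0 0 255" --pt "0 0 0 0 0 0 255" --pt "0 0 0 0 0 0 255"

```text
time_s: 8.27
tcp_pos: [0.4531, -0.1975, 0.0603]
tool_rot: [180.0, 0.0, 86.0]
force: [-3.1, 1.4, 14.1]
gripper_width: -0.0002
```

```bash
python3 - <<'E'
from rig import telemetry, snapshot
import cv2,numpy as np
s=telemetry.state(); print(s['tcp_pos'],s['force'],s['time_s'])
b=snapshot("side")[:,:,::-1][130:310,270:450];b2=snapshot("scene")[:,:,::-1][70:250,210:360]
cv2.imwrite("pics/s4.png",cv2.resize(np.hstack([b,b2]),None,fx=2.4,fy=2.4))
E
```

```text
[ 0.45309603 -0.19754734  0.06031462] [-3.06613933  1.4134172  14.07303826] 8.2667
```

View pics/s4.png

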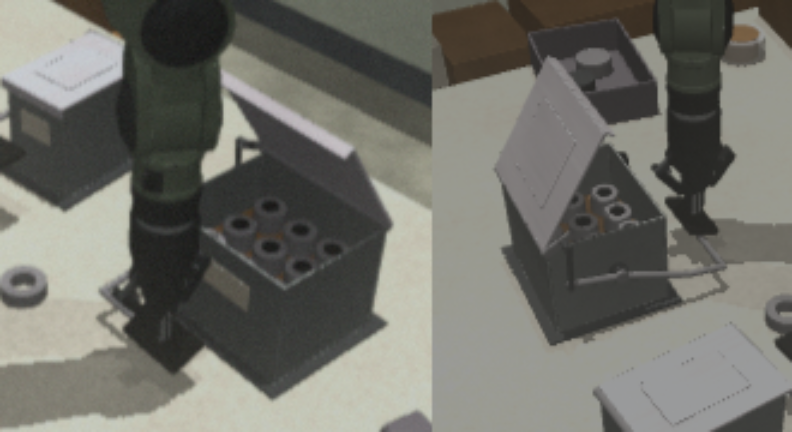

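step_arm --pt "0 0 0 0 0 0 255" --pt "0 0 0 0 0 0 255" --pt "0 0 0 0 0 0 255" --pt "0 0 0 0 0 0 255" --pt "0 0 0 0 0 0 255"

```text
time_s: 8.78
tcp_pos: [0.4531, -0.1975, 0.0603]
tool_rot: [180.0, 0.0, 86.0]
force: [-3.7, 0.5, 15.4]
gripper_width: -0.0
```

step_arm --pt "0 0 0 0 0 0 255" --pt "0 0 0 0 0 0 255" --pt "0 0 0 0 0 0 255" --pt "0 0 0 0 0 0 255" --pt "0 0 0 0 0 0 255"

```text
time_s: 9.2
tcp_pos: [0.4531, -0.1975, 0.0603]
tool_rot: [180.0, 0.0, 86.0]
force: [-2.9, 2.0, 14.6]
gripper_width: 0.0001
```

step_arm --pt "0 0 0 0 0 0 255" --pt "0 0 0 0 0 0 255" --pt "0 0 0 0 0 0 255" --pt "0 0 0 0 0 0 255" --pt "0 0 0 0 0 0 255"

```text
time_s: 9.62
tcp_pos: [0.4531, -0.1976, 0.0603]
tool_rot: [180.0, 0.0, 86.0]
force: [-3.4, 0.5, 13.8]
gripper_width: 0.0002
```

step_arm --pt "0 0 0 0 0 0 255" --pt "0 0 0 0 0 0 255" --pt "0 0 0 0 0 0 255" --pt "0 0 0 0 0 0 255" --pt "0 0 0 0 0 0 255"

```text
time_s: 10.03
tcp_pos: [0.4531, -0.1975, 0.0603]
tool_rot: [180.0, 0.0, 86.0]
force: [-2.0, 0.4, 15.5]
gripper_width: 0.0
```

step_arm --pt "0 0 0 0 0 0 255" --pt "0 0 0 0 0 0 255" --pt "0 0 0 0 0 0 255" --pt "0 0 0 0 0 0 255" --pt "0 0 0 0 0 0 255"

```text
time_s: 10.45
tcp_pos: [0.4531, -0.1976, 0.0603]
tool_rot: [180.0, 0.0, 86.0]
force: [-2.0, 0.5, 15.1]
gripper_width: -0.0004
```

step_arm --pt "0 0 0 0 0 0 255" --pt "0 0 0 0 0 0 255" --pt "0 0 0 0 0 0 255" --pt "0 0 0 0 0 0 255" --pt "0 0 0 0 0 0 255"

```text
time_s: 10.87
tcp_pos: [0.4531, -0.1976, 0.0603]
tool_rot: [180.0, 0.0, 86.0]
force: [-2.0, 1.4, 14.4]
gripper_width: 0.0002
```

step_arm --pt "0 0 -0.7 0 0 0 255" --pt "0 0 -1 0 0 0 255" --pt "0 0 -1 0 0 0 255" --pt "0 0 -1.2 0 0 0 255" --pt "0 0 -1.5 0 0 0 255"

```text
time_s: 11.28
tcp_pos: [0.4525, -0.1974, 0.0643]
tool_rot: [-179.9, 0.0, 86.0]
force: [-1.3, -0.5, 1.3]
gripper_width: -0.0002
```

step_arm --pt "0 0 -1.5 0 0 0 255" --pt "0 0 -1.5 0 0 0 255" --pt "0 0 -1.5 0 0 0 255" --pt "0 0 -1.5 0 0 0 255" --pt "0 0 -1.5 0 0 0 255"

```text
time_s: 11.7
tcp_pos: [0.4522, -0.1972, 0.0719]
tool_rot: [-179.9, -0.0, 86.0]
force: [-3.0, -0.9, 2.2]
gripper_width: -0.0002
```

step_arm --pt "0 0 -1.5 0 0 0 255" --pt "0 0 -1.5 0 0 0 255" --pt "0 0 -1.5 0 0 0 255" --pt "0 0 -1.5 0 0 0 255" --pt "0 0 -1.5 0 0 0 255"

```text
time_s: 12.12
tcp_pos: [0.4526, -0.1971, 0.0795]
tool_rot: [-180.0, -0.0, 86.0]
force: [-4.3, 0.6, 2.7]
gripper_width: 0.0004
```

step_arm --pt "0 0 -1.5 0 0 0 255" --pt "0 0 -1.5 0 0 0 255" --pt "0 0 -1.5 0 0 0 255" --pt "0 0 -1.5 0 0 0 255" --pt "0 0 -1.5 0 0 0 255"

```text
time_s: 12.53
tcp_pos: [0.4528, -0.1972, 0.0871]
tool_rot: [-180.0, -0.0, 86.0]
force: [-4.2, 0.8, 3.9]
gripper_width: 0.0
```

step_arm --pt "0 0 -1.5 0 0 0 255" --pt "0 0 -1.5 0 0 0 255" --pt "0 0 -1.5 0 0 0 255" --pt "0 0 -1.5 0 0 0 255" --pt "0 0 -1.5 0 0 0 255"

```text
time_s: 12.95
tcp_pos: [0.453, -0.1972, 0.0947]
tool_rot: [180.0, -0.0, 86.0]
force: [-2.7, 1.8, 4.5]
gripper_width: 0.0001
```

step_arm --pt "0 0 -1.5 0 0 0 255" --pt "0 0 -1.5 0 0 0 255" --pt "0 0 -1.5 0 0 0 255" --pt "0 0 -1.5 0 0 0 255" --pt "0 0 -1.5 0 0 0 255"

```text
time_s: 13.37
tcp_pos: [0.4535, -0.1973, 0.1023]
tool_rot: [179.9, -0.0, 86.0]
force: [-0.9, 3.3, 4.2]
gripper_width: -0.0001
```

step_arm --pt "0 0 -1.5 0 0 0 255" --pt "0 0 -1.5 0 0 0 255" --pt "0 0 -1.5 0 0 0 255" --pt "0 0 -1.5 0 0 0 255" --pt "0 0 -1 0 0 0 255"

```text
time_s: 13.78
tcp_pos: [0.4541, -0.1979, 0.1096]
tool_rot: [179.9, 0.0, 86.0]
force: [2.6, 2.8, 3.5]
gripper_width: -0.0001
```

Following well; now slowly through the last millimetres.

step_arm --pt "0 0 -0.8 0 0 0 255" --pt "0 0 -0.8 0 0 0 255" --pt "0 0 -0.7 0 0 0 255" --pt "0 0 -0.7 0 0 0 255" --pt "0 0 -0.7 0 0 0 255"

```text
time_s: 14.2
tcp_pos: [0.4535, -0.1982, 0.113]
tool_rot: [179.9, 0.1, 86.0]
force: [2.7, -1.2, 3.5]
gripper_width: -0.0
```

step_arm --pt "0 0 -0.6 0 0 0 255" --pt "0 0 -0.6 0 0 0 255" --pt "0 0 -0.6 0 0 0 255" --pt "0 0 -0.6 0 0 0 255" --pt "0 0 -0.6 0 0 0 255"

```text
time_s: 14.62
tcp_pos: [0.4516, -0.1969, 0.1151]
tool_rot: [-179.8, -0.0, 86.0]
force: [-0.8, 0.8, -0.1]
gripper_width: -0.0001
```

step_arm --pt "0 0 -0.6 0 0 0 255" --pt "0 0 -0.6 0 0 0 255" --pt "0 0 -0.6 0 0 0 255" --pt "0 0 -0.6 0 0 0 255" --pt "0 0 -0.6 0 0 0 255"

```text
time_s: 15.03
tcp_pos: [0.4525, -0.1972, 0.1185]
tool_rot: [-180.0, -0.0, 86.0]
force: [-0.9, -0.5, -0.3]
gripper_width: -0.0004
```

Clear of the pad; retreat straight up.

step_arm --pt "0 0 -3 0 0 0 255" --pt "0 0 -8 0 0 0 255" --pt "0 0 -15 0 0 0 255" --pt "0 0 -20 0 0 0 255" --pt "0 0 -20 0 0 0 255"

```text
time_s: 15.45
tcp_pos: [0.4526, -0.1972, 0.1858]
tool_rot: [-180.0, -0.0, 86.0]
force: [0.7, -0.2, 0.8]
gripper_width: 0.0001
```

step_arm --pt "0 0 -20 0 0 0 255" --pt "0 0 -15 0 0 0 255" --pt "0 0 -8 0 0 0 255" --pt "0 0 0 0 0 0 255" --pt "0 0 0 0 0 0 255"

```text
time_s: 15.87
tcp_pos: [0.4529, -0.1974, 0.2278]
tool_rot: [180.0, 0.0, 86.0]
force: [-0.5, -0.1, -0.8]
gripper_width: 0.0
```

```bash
python3 - <<'E'
from rig import telemetry, snapshot
import cv2,numpy as np
s=telemetry.state(); print(s['tcp_pos'],s['force'],s['time_s'])
b=snapshot("side")[:,:,::-1][130:370,170:490];b2=snapshot("scene")[:,:,::-1][90:330,230:480]
cv2.imwrite("pics/s5.png",cv2.resize(np.hstack([b,b2]),None,fx=1.4,fy=1.4))
E
```

```text
[ 0.45294765 -0.19743057  0.22781729] [-0.487244   -0.13861853 -0.80794507] 15.8667
```

View pics/s5.png

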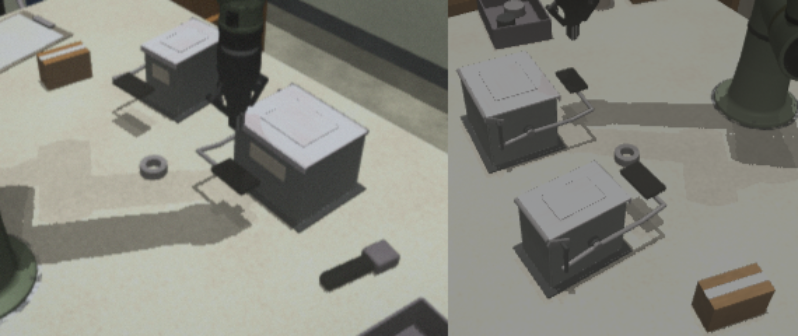

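Both lids are shut, the pad is up, the hand is clear, and the loose items haven't moved.

```bash
python3 -c "
from rig import job; print(job.close_job())"
```

```text
the job is handed in; nothing more can be done
None
```

I opened the wide bin by pressing its lever pad with closed fingertips, held it open, eased it shut again and handed the job in at about 16 s. No verdict was reported.

- **Opening and hold:** The fingertips pressed the pad down to its stop at about 60 mm height. The force climbed there with no further travel, and the camera pictures showed the lid open and the stock visible. I held it for about 3 s.
- **Closing:** The fingertips stayed on the pad as it rose at about 18 mm/s, slowing to about 8 mm/s near the top. The lid shut without slamming, and then I took the hand straight up to 228 mm.
- **Last checks:** The final pictures show both lids shut, the wide pad up, and the carton, collar and scanner where they were. The measured force was within noise of zero.

**Disagreements:**
- The press peaked at about 21 N against the stop and the hold was about 15 N, both more than the 2–6 N needed.
- The two fixed cameras placed the pad about 1 cm apart. I settled its position with the wrist camera.

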